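Lock the nutcracker's depth stop with its winged jam nut

TASK

The brass setting nut on the nutcracker's threaded stop stud is already where it should be. Run the teal winged lock nut down the stud (clockwise from above) onto the washer and tighten it firmly by feel, so that it stays clamped against the setting nut after you let go, but do not force it so hard that the setting nut turns round with it. Do not knock or shift the jar, the bowl and the cup.

Things in the scene. Friction and masses are not known exactly. Their poses are not given: they have to be found in the camera images.
- stop_base: Lever nutcracker on a fixed wooden foot 26 mm high. Origin: on the axis of the upright threaded steel stud (20 mm thick, top 118 mm above the table), at table height, z up. In its frame the foot spans x -70..70, y -65..235 mm; a walnut cup stands at y 135 mm (77 mm high), a grey column with the parked lever (0.42 m high) at y 195 mm. Above 80 mm height the room round the stud is free for 170 mm.
- lock_nut: Teal nut, captive on the stud: hexagon 40 mm across flats, 30 mm high, with two straight wings along its x axis, out to 62 mm from the stud, 12 mm wide, 12 to 26 mm above its underside. Origin: centre of its underside. Clockwise from above it goes down 18 mm a turn, with a steady drag of 0.22 N m; it starts 4 to 10 mm above the washer.
- lock_nut_mid (a point): Centre of the lock nut, on the stud's axis, 15 mm above its underside; x along the wings, z up. On the washer its torque climbs with angle (about 0.6 rad from touch to tight). Tight is 0.5 N m of turning moment, that is 10 to 11 N pushed squarely on a wing 48 mm out; it then stays tight. Beyond 0.65 N m the setting nut is dragged round.
- set_nut: Brass hexagonal setting nut under the washer, 38 mm across flats, 16 mm high; origin at the centre of its underside, z up. Held only by its own stiff thread: it is dragged round when the lock nut is overtightened.
- set_mark (a point): White mark on one flat of the setting nut, 19 mm from the stud's axis, 8 mm above the nut's underside. It must stay where it is.
- washer: Loose steel washer on the stud, lying on the setting nut: 38 mm outer diameter, 5 mm thick; origin at the centre of its underside.
- jar: Bystander: amber jar, 72 mm diameter, 110 mm high, origin at the centre of its underside.
- bowl: Bystander: white bowl, 110 mm diameter, 50 mm high, origin at the centre of its underside.
- cup: Bystander: blue cup, 74 mm diameter, 80 mm high, origin at the centre of its underside.

How it is judged:
On the way:
1. the lock nut has been run down to within 2.5 mm of the washer (z of lock_nut in the frame of washer below 0.0075 m).
At the end, for the whole second after the job is handed in: The lock nut, at rest and let go, still presses on the washer and the washer on the setting nut with more than 20 N, and the mark on the setting nut is within 4 mm of where it was (about 12 degrees) (contact force between lock_nut and washer above 20 N and contact force between washer and set_nut above 20 N and distance of set_mark from where it was at the start of the episode below 0.004 m and linear speed of lock_nut below 0.01 m/s); the robot touches nothing.
It fails at once if the setting nut turned: its mark moved more than 4 mm (distance of set_mark from where it was at the start of the episode above 0.004 m).
It fails at once if the jar, bowl or cup was shifted more than 15 mm (distance of any of jar, bowl, cup from where it was at the start of the episode above 0.015 m).
It also fails if it takes over 72 s, if anything falls off the work surface, if the arm or the gripper's body presses on something with over 40 N, if the wrist force passes 120 N, or if a joint passes its speed limit or range.

ROBOT

A 6-joint arm with a two-finger parallel gripper is mounted at the origin on the work surface. World frame = base frame: x ahead of the robot, y to its left, z up, the work surface at z = 0. Lengths are in m, angles in rad, forces in N, time in s.
With the tool pointing down it reaches from about 0.375 to 0.975 m from the base axis. Payload 3.8 kg.
Tool frame: the origin (TCP) lies midway between the tips of the shut fingers; the grasp point (between the pads) lies 19 mm behind it; z points along the fingers, y is the direction in which the jaws open and shut (so a half turn about z gives the same grasp; the last joint's range is limited). The gripper opens to 85 mm and grips with 20 to 120 N. Pads are 22 mm wide; open, the fingers measure 114 mm over their backs; the gripper's body (76 mm by 85 mm) begins 54 mm behind the grasp point. The pads swing forward as they close: fully open they stand 13 mm farther back than shut.
Start: joints at [1.174, 0.264, 1.604, -0, 1.274, -0.037], TCP at [0.238, 0.632, 0.209] pointing down, gripper open.
Joint ranges: [-2.63, 2.63], [-0.94, 2.18], [0.31, 2.57], [-1.31, 4.45], [0, 2.66], [-2.55, 2.55]. Speed limits (rad/s): [2.57, 2.57, 3.14, 3.14, 3.14, 3.14].

INTERFACE

Orientations are given as a rotation vector (axis times angle).
In Python, from workcell import bot gives the robot as it stands. The module is installed in compiled form; this text tells all that it offers.
- The arm moves only by the tool move_arm, never from a script. Its argument "steps" is a list of rows, each a list of 5 numbers: the shift along the tool's x, y, z in mm, then the turn about the tool's z in degrees, then the opening in per cent of the stroke, from 0 (shut) to 100 (fully open). In form: [[tx, ty, tz, turn, claw], ...]. A call has 1 to 20 rows; each row is the pose to reach, as a shift and turn from the pose commanded when the call began, along the tool's axes at that moment; what a row does not reach only later rows make up. A row lasts 1/10 s, in which the tool goes at most 50 mm and 8.59 degrees, less where a joint would pass 70% of its speed; a pose out of reach is approached as far as the arm can. A call with a gripper value outside its range is refused whole. The fingers move at their own pace and stop on an object; "newtons" is the grip in N (left out, the last holds). Time passes only in rows, so rows that repeat a pose let the fingers close. It gives the time, the measured TCP pose, the force and the opening at its end, in the units of the state.
- bot.read_state(): the state, without advancing time (a new reading comes with each control period).
- bot.read_camera(name): name is "scene" or "top" or "wrist"; returns a dict with "pixels" (420x560x3 uint8, red, green, blue), "depth" (420x560 float32, m along the optical axis (not along the pixel's ray), 0 where there is no reading), "fovy" (degrees; the focal length in pixels is half the picture's height over the tangent of half this angle, whatever the lens; pixels are square), "cx", "cy" (the principal point, pixels), "k1" (the pictures are not rectified: a ray, as slopes to the right and down, at radius r is drawn at 1 + k1 r^2 times it, then the intrinsics apply), "xyz" and "attitude" of the camera in the world. Camera axes: x right, y up, looking along -z (the intrinsics and any distortion apply to the point x, -y, -z); pixel columns grow to the right and rows downward; lengths in m; the calibration is good to about 2 mm. A picture is of the moment at which its call begins.
- bot.finish_job(): hands the job in, once; it reports no verdict.
The state is a dict: "time": time; "q": joint angles; "joint_vel": joint speeds; "joint_torque": joint torques, N m; "tool_pos": TCP position; "tcp_rot": TCP orientation; "wrist_force": force on the tool from outside, world axes, zero at the start; "torque": the same for the moment, N m; "width": opening from 0.0 (shut) to 1.0 (fully open).
Only numpy, scipy, OpenCV 4.12 (cv2) and the standard library are available. Lean on these libraries where they do the work, as an engineer would, in place of code of your own. Each camera call takes 0.05 s, during which the arm holds its last target.

## Working session

There is one attempt and no reset: what is moved stays moved. The work goes in short steps, Python scripts to look and compute and a tool call to move; the robot and the scene stay as the last step left them, time stands still between calls to the robot, and variables do not carry over. Pictures are saved under pics/ and viewed, and the job is handed in when it is done.

Besides the shell and the picture viewer there is one more tool, called as a command line: name --pt "numbers of a row" for each row, then --argument value for the rest. move_arm: Moves the arm, as the interface text tells. Its arguments: {"type":"object","properties":{"steps":{"type":"array","items":{"type":"array","items":{"type":"number"}}},"newtons":{"type":"number"}},"required":["steps"]}

```bash
mkdir -p pics
cat > h.py <<'E'
import numpy as np, cv2
from workcell import bot
def cam(n):
    return bot.read_camera(n)
def save(c,name,crop=None,scale=1):
    im=c["pixels"][:,:,::-1]
    if crop: x0,y0,x1,y1=crop; im=im[y0:y1,x0:x1]
    if scale!=1: im=cv2.resize(im,None,fx=scale,fy=scale,interpolation=cv2.INTER_CUBIC)
    cv2.imwrite("pics/"+name,im)
def pose(c):
    a=np.array(c["attitude"],float)
    from scipy.spatial.transform import Rotation as R
    if a.shape==(3,3): M=a
    elif a.shape==(3,): M=R.from_rotvec(a).as_matrix()
    else: raise Exception(a)
    return M,np.array(c["xyz"])
def px(c,u,v,depth=None,z=None):
    f=210/np.tan(np.radians(c["fovy"])/2)
    K=np.array([[f,0,c["cx"]],[0,f,c["cy"]],[0,0,1]])
    p=cv2.undistortPoints(np.array([[[u,v]]],float),K,np.array([c["k1"],0,0,0])).ravel()
    M,t=pose(c); d=M@np.array([p[0],-p[1],-1])
    if z is not None: return t+d*(z-t[2])/d[2]
    if depth is None: depth=c["depth"][int(round(v)),int(round(u))]
    return t+d*depth
E
python3 - <<'E'
from h import *
s=bot.read_state(); print(s)
for n in ("scene","top","wrist"):
    c=cam(n); save(c,n+"0.png"); print(n,c["fovy"],c["cx"],c["cy"],c["k1"],c["xyz"],c["attitude"])
E
```

```text
{'time': 0.0, 'q': array([ 1.17411842e+00,  2.64750141e-01,  1.60541007e+00,  2.22738322e-06,
        1.27370462e+00, -3.68848283e-02]), 'joint_vel': array([ 0.00162733,  0.00010842, -0.00054541, -0.00029542, -0.00296889,
        0.00062684]), 'joint_torque': array([-1.17214979e-03, -5.15120137e+01, -3.67304778e+01, -1.39841550e-04,
        1.33248285e-02,  7.54050433e-06]), 'tool_pos': array([0.23733621, 0.6310437 , 0.20804464]), 'tcp_rot': array([-0.56203105, -3.09040933,  0.00348433]), 'wrist_force': array([ 0.19601516,  0.87768011, -0.28637286]), 'torque': array([-0.01512144,  0.01668893, -0.0186439 ]), 'width': 0.9982515110424716}
scene 42.04856248420949 282.4217625066425 199.66365233726714 -0.02714709642417257 [ 1.33882657 -0.34490468  0.77453709] [0.79683906 0.55176623 1.10672684]
top 45.13624231383085 281.7408093742409 210.96972965952608 -0.17107216639594375 [ 0.34851788 -0.00524254  1.37374632] [ 0.09319991 -0.08379859 -1.59359765]
wrist 70.91702841183842 277.4950007685476 213.33673314620134 -0.05280430555363226 [0.15848618 0.66035021 0.37102249] [-0.29237018 -0.1994405   1.1990645 ]
```

View pics/scene0.png

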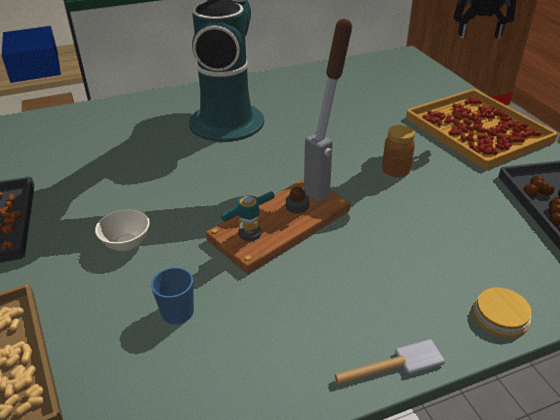

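View pics/top0.png

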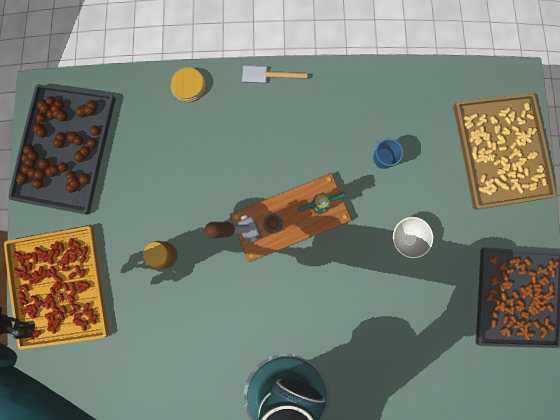

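View pics/wrist0.png

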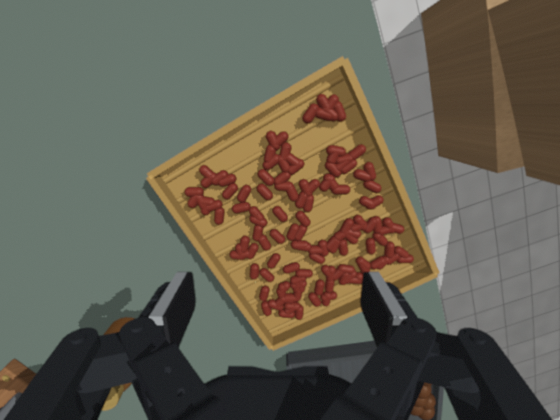

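The scene view shows the nut at about (250,210) and the jar, bowl and cup well clear of it. In the top view the nut is near (321,202), with the column toward the upper left of the foot. I'll enlarge both.

Run:
```python
from h import *
c=cam("top"); save(c,"top1.png",(210,160,370,270),5)
for u,v in [(321,202),(326,202),(337,198),(303,208)]: print(u,v,px(c,u,v))
c=cam("scene"); save(c,"scene1.png",(200,180,300,270),6)
for u,v in [(249,200),(265,198),(232,214),(252,233)]: print(u,v,px(c,u,v))
```

```text
321 202 [ 0.51043882 -0.09844937  0.11762102]
326 202 [ 0.51102339 -0.11159499  0.11066769]
337 198 [ 0.5226102  -0.1414275   0.09535081]
303 208 [ 0.49786336 -0.05331539  0.1053543 ]
249 200 [ 0.5201683  -0.10022911  0.12003274]
265 198 [ 0.50549926 -0.06191752  0.10372482]
232 214 [ 0.53030837 -0.13932068  0.10398738]
252 233 [ 0.52557352 -0.09931636  0.03824838]
```

View pics/top1.png

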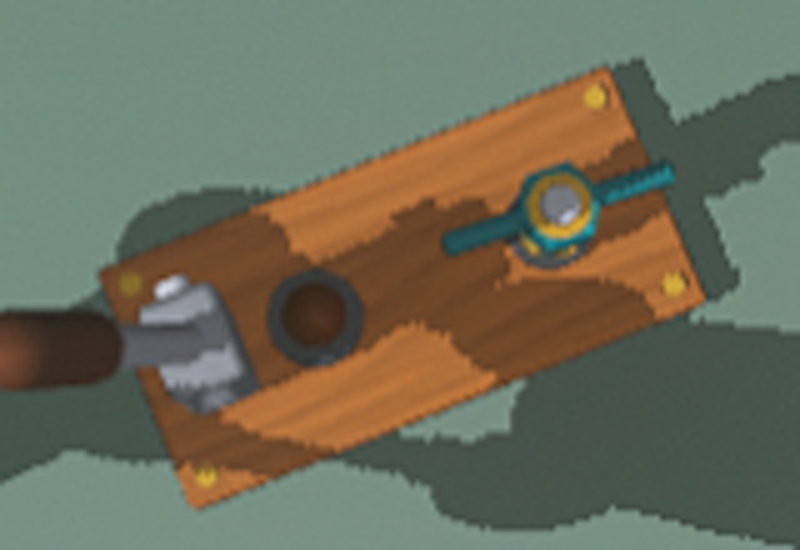

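View pics/scene1.png

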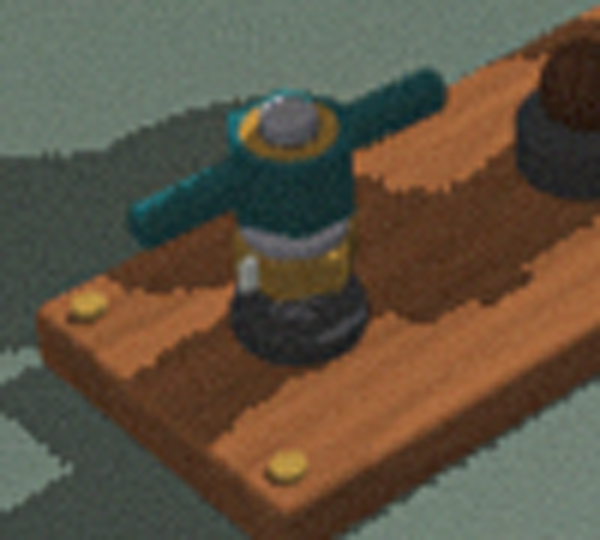

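Run:
```python
from h import *
c=cam("top")
print("stud",px(c,210+561/5,160+203/5,z=.118))
a=px(c,210+675/5,160+173/5,z=.100);b=px(c,210+447/5,160+245/5,z=.100);print("wings",a,b,(a+b)/2,np.linalg.norm(a-b),np.degrees(np.arctan2(*(b-a)[1::-1])))
# foot corners z=.026
for u,v in [(607,67),(705,300),(198,510),(102,270)]: print("foot",px(c,210+u/5,160+v/5,z=.026))
# highest points near lever
s=cam("scene")
for u,v in [(345,22),(336,75)]: print("lever",px(s,u,v))
print("stud s",px(s,200+288/6,180+103/6,z=.118))
a=px(s,200+143/6,180+220/6,z=.098);b=px(s,200+432/6,180+88/6,z=.098);print(a,b,(a+b)/2)
# washer/nut: lock nut bottom edge, washer edge front
for u,v in [(295,225),(295,245),(295,295)]: print(px(s,200+u/6,180+v/6))
```

```text
stud [ 0.51385498 -0.10155339  0.118     ]
wings [ 0.53023247 -0.16173952  0.1       ] [ 0.49616783 -0.04430823  0.1       ] [ 0.51320015 -0.10302388  0.1       ] 0.12227227651466019 106.17646451328423
foot [ 0.59974632 -0.13616825  0.026     ]
foot [ 0.47156137 -0.18435638  0.026     ]
foot [0.36610711 0.0897951  0.026     ]
foot [0.49587316 0.13918495 0.026     ]
lever [0.43183645 0.13351506 0.41380327]
lever [0.44747683 0.11276998 0.31640029]
stud s [ 0.50812334 -0.09837406  0.118     ]
[ 0.52509766 -0.15479422  0.098     ] [ 0.49310151 -0.04227682  0.098     ] [ 0.50909959 -0.09853552  0.098     ]
[ 0.5333998  -0.10582328  0.08731949]
[ 0.53104766 -0.10551384  0.07681985]
[ 0.53006274 -0.10621183  0.05435916]
```

```bash
cat >> h.py <<'E'
from scipy.spatial.transform import Rotation as R
STUD=np.array([.511,-.100])
def rel(target):
    s=bot.read_state(); M=R.from_rotvec(s["tcp_rot"]).as_matrix()
    return M.T@(np.array(target)-s["tool_pos"])*1000, M, s
def rep():
    s=bot.read_state(); M=R.from_rotvec(s["tcp_rot"]).as_matrix()
    print("t",s["time"],"tcp",s["tool_pos"],"q",s["q"].round(3),"F",s["wrist_force"],"T",s["torque"],"w",s["width"],"yaw y",np.degrees(np.arctan2(M[1,1],M[0,1])),"tilt",np.degrees(np.arccos(-M[2,2])))
E
python3 - <<'E'
from h import *
rep();print(rel([*STUD,.50])[0]);print(rel([*STUD,.2])[0])
E
```

```text
t 0.35 tcp [0.23758418 0.63161407 0.20903889] q [ 1.174  0.264  1.604 -0.     1.274 -0.037] F [-0.56172803  0.15055883 -0.08305079] T [-0.01242584  0.02752345 -0.00267538] w 0.9992790115183551 yaw y 69.38791158927307 tilt 0.031727170442770264
[-513.46790784 -588.68794492 -290.63882689]
[-513.47002967 -588.5218354     9.36112712]
```

move_arm --pt "0 0 -100 0 85" --pt "0 0 -200 0 85" --pt "0 0 -300 0 85" --pt "0 0 -300 0 85" --pt "0 0 -300 0 85" --pt "0 0 -300 0 85" --pt "0 0 -300 0 85" --pt "0 0 -300 0 85"

```text
time: 1.15
tool_pos: [0.2379, 0.6322, 0.512]
tcp_rot: [0.562, 3.09, 0.008]
wrist_force: [-0.3, 0.2, -1.2]
width: 0.849
```

Run:
```python
from h import *
rep();print(rel([*STUD,.51])[0])
```

```text
t 1.15 tcp [0.23785051 0.63224113 0.51204365] q [ 1.174  0.242  1.089  0.     1.805 -0.037] F [-0.33380792  0.18686795 -1.17344071] T [ 0.02790322 -0.04610727 -0.0238051 ] w 0.849053340171935 yaw y 69.38460180576789 tilt 0.2846066178318553
[-513.47560594 -589.18083772   -0.80004627]
```

move_arm --pt "-513 -589 0 84 85" --pt "-513 -589 0 84 85" --pt "-513 -589 0 84 85" --pt "-513 -589 0 84 85" --pt "-513 -589 0 84 85" --pt "-513 -589 0 84 85" --pt "-513 -589 0 84 85" --pt "-513 -589 0 84 85" --pt "-513 -589 0 84 85" --pt "-513 -589 0 84 85" --pt "-513 -589 0 84 85" --pt "-513 -589 0 84 85" --pt "-513 -589 0 84 85" --pt "-513 -589 0 84 85" --pt "-513 -589 0 84 85" --pt "-513 -589 0 84 85" --pt "-513 -589 0 84 85" --pt "-513 -589 0 84 85" --pt "-513 -589 0 84 85" --pt "-513 -589 0 84 85"

```text
time: 3.15
tool_pos: [0.51, -0.0988, 0.5093]
tcp_rot: [-2.484, -1.923, -0.0]
wrist_force: [-0.3, 0.6, 0.1]
width: 0.853
```

Run:
```python
from h import *
rep();print(rel([*STUD,.17])[0])
```

```text
t 3.15 tcp [ 0.51004439 -0.09883936  0.50927106] q [-0.24  -0.069  1.43   0.     1.78   0.014] F [-0.33333209  0.61736471  0.05794009] T [ 0.05651733  0.03929125 -0.05408167] w 0.8525658117840142 yaw y -14.510320631053284 tilt 0.019464455039096818
[ -0.9792862    1.28104279 339.27055492]
```

move_arm --pt "-1 1 330 0 85" --pt "-1 1 330 0 85" --pt "-1 1 330 0 85" --pt "-1 1 330 0 85" --pt "-1 1 330 0 85" --pt "-1 1 330 0 85" --pt "-1 1 330 0 85" --pt "-1 1 330 0 85" --pt "-1 1 330 0 85"

```text
time: 4.05
tool_pos: [0.5113, -0.1005, 0.1802]
tcp_rot: [2.485, 1.923, 0.0]
wrist_force: [0.5, 0.0, 0.3]
width: 0.854
```

Run:
```python
from h import *
rep()
for n,cr in (("wrist",None),("scene",(180,60,400,270)),("top",(210,130,410,290))):
    c=cam(n); save(c,n+"2.png",cr,1 if cr is None else 3)
    if n=="wrist": print(c["xyz"])
```

```text
t 4.05 tcp [ 0.5113013  -0.10052449  0.18015055] q [-0.242 -0.007  1.963  0.     1.185  0.012] F [0.46877229 0.04694775 0.34703022] T [-0.01873943 -0.00030335 -0.02972594] w 0.8537004705086306 yaw y -14.533060769267415 tilt 0.011501687357905795
[ 0.53249819 -0.01959828  0.34301829]
```

View pics/wrist2.png

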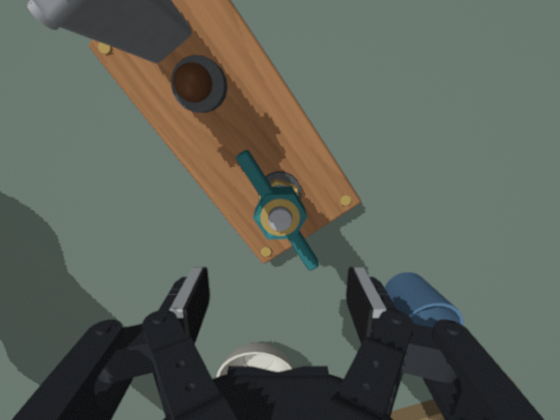

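View pics/scene2.png

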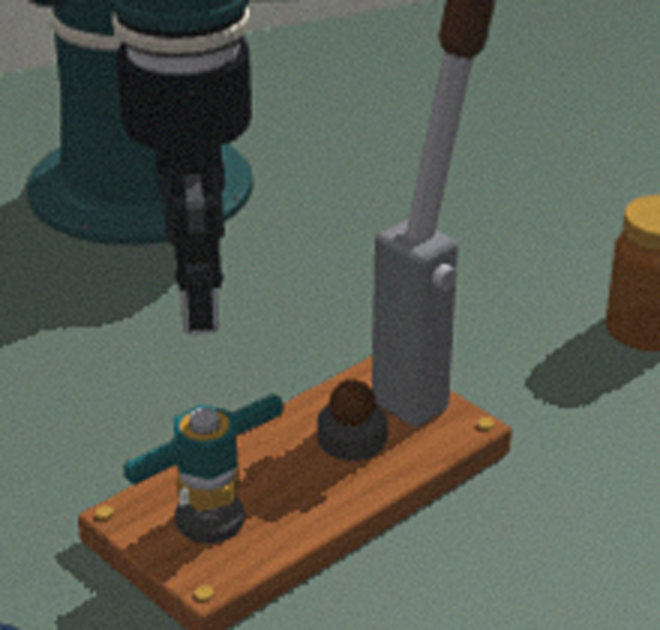

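Run:
```python
from h import *
c=cam("wrist"); print(px(c,279,219,z=.118),px(c,279,219))
a=px(c,244,156,z=.1);b=px(c,313,266,z=.1);print(a,b,(a+b)/2,np.degrees(np.arctan2(*(a-b)[1::-1])), px(c,262,185),px(c,300,245))
print(rel([*STUD,.066])[0])
```

```text
[ 0.51502133 -0.10205225  0.118     ] [ 0.51496747 -0.10228649  0.11734711]
[ 0.49944153 -0.04739702  0.1       ] [ 0.53270996 -0.1623703   0.1       ] [ 0.51607575 -0.10488366  0.1       ] 106.13821884076665 [ 0.50768264 -0.07401415  0.10399635] [ 0.52597919 -0.13528198  0.10566274]
[  0.99756806  -3.2324851  116.54993698]
```

Run:
```python
from h import *
for i in range(4):
    rep();print(rel([.5125,-.1005,.067])[0]); cam("top")
```

```text
t 4.25 tcp [ 0.51326334 -0.10162738  0.18256569] q [-0.243 -0.009  1.96  -0.     1.185  0.012] F [-0.62176446  0.99150863  0.07088002] T [-0.0453132  -0.00265328  0.01496137] w 0.847034116821599 yaw y -14.590470231633137 tilt 0.3107793400017366
[  0.89161621  -1.64950373 115.55850156]
t 4.3 tcp [ 0.51300776 -0.10165437  0.18217999] q [-0.243 -0.009  1.961  0.     1.185  0.012] F [-0.86183426 -0.33531485 -0.20003089] T [ 0.02138807 -0.01629645 -0.04836633] w 0.8497334551373309 yaw y -14.599789840244124 tilt 0.2776830498380096
[  0.98162562  -1.34049924 115.1749069 ]
t 4.35 tcp [ 0.51262996 -0.10163109  0.18169403] q [-0.243 -0.008  1.961  0.     1.185  0.012] F [-0.93787978  0.18613507  0.8240756 ] T [ 0.00563834 -0.02554876  0.00402004] w 0.8449125491577402 yaw y -14.607420502376064 tilt 0.227733771511934
[  1.05616084  -0.86684896 114.69154269]
t 4.4 tcp [ 0.51224731 -0.10161075  0.18117841] q [-0.244 -0.008  1.962 -0.     1.185  0.012] F [0.08141714 1.82986201 0.30530422] T [ 0.03706031  0.00031166 -0.00448817] w 0.8515437606510895 yaw y -14.614316615845494 tilt 0.17561708436312548
[  1.1361003   -0.38569958 114.17779155]
```

move_arm --pt "1 0 30 0 85" --pt "1 0 60 0 85" --pt "1 0 85 0 85" --pt "1 0 100 0 85" --pt "1 0 108 0 85" --pt "1 0 113 0 85" --pt "1 0 113 0 85" --pt "1 0 113 0 85" --pt "1 0 113 0 85" --pt "1 0 113 0 85"

```text
time: 5.45
tool_pos: [0.5121, -0.1005, 0.0673]
tcp_rot: [2.485, 1.92, 0.002]
wrist_force: [-0.2, -0.8, -0.3]
width: 0.849
```

Run:
```python
from h import *
for i in range(3):
    rep();print(rel([.5125,-.1005,.067])[0]); c=cam("scene")
save(c,"scene3.png",(190,150,310,260),6)
c=cam("wrist"); save(c,"wrist3.png")
```

```text
t 5.45 tcp [ 0.51210127 -0.10054639  0.0672653 ] q [-0.242  0.11   2.067  0.     0.963  0.013] F [-0.15016872 -0.77332072 -0.33592607] T [ 0.049278   -0.04714662  0.01588445] w 0.8486816706212562 yaw y -14.615700436998804 tilt 0.09368441069205198
[0.1454879  0.37368696 0.26591288]
t 5.5 tcp [ 0.51193527 -0.10050252  0.06709587] q [-0.242  0.11   2.067  0.     0.963  0.013] F [ 1.25308219  0.11276238 -0.47047461] T [-0.0149837   0.00248549  0.01336771] w 0.8567142679317645 yaw y -14.612420477925218 tilt 0.07431974998177343
[0.14490773 0.54570541 0.0965855 ]
t 5.55 tcp [ 0.51177097 -0.10050278  0.06692945] q [-0.242  0.11   2.068 -0.     0.963  0.013] F [ 0.00876324 -0.40220811  0.55620352] T [ 0.02769992 -0.00897947 -0.04567724] w 0.8500972246290976 yaw y -14.616661691248794 tilt 0.05562422680075932
[ 0.18666451  0.70480521 -0.06987286]
```

View pics/scene3.png

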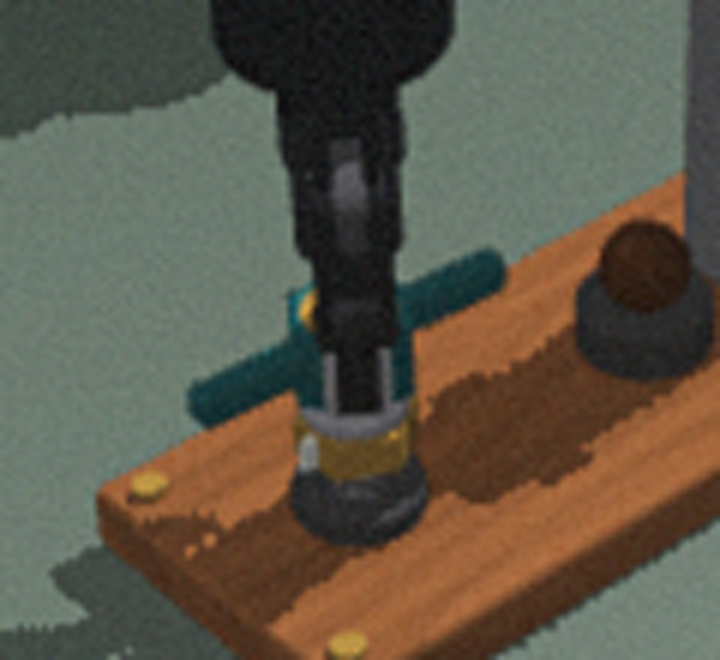

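View pics/wrist3.png

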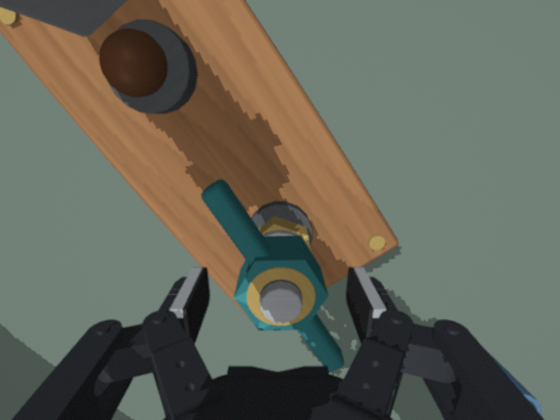

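move_arm --pt "0 0 0 6 85" --pt "0 0 0 12 85" --pt "0 0 0 18 85" --pt "0 0 0 24 85" --pt "0 0 0 30 85" --pt "0 0 0 36 85" --pt "0 0 0 42 85" --pt "0 0 0 48 85" --pt "0 0 0 54 85" --pt "0 0 0 60 85" --pt "0 0 0 65 85" --pt "0 0 0 70 85"

```text
time: 6.85
tool_pos: [0.513, -0.1003, 0.0664]
tcp_rot: [3.138, 0.143, 0.005]
wrist_force: [4.5, 0.7, -4.5]
width: 0.849
```

Run:
```python
from h import *
for i in range(3):
    rep(); c=cam("wrist")
save(c,"wrist4.png")
```

```text
t 6.85 tcp [ 0.51300318 -0.10028662  0.06639946] q [-2.410e-01  1.120e-01  2.067e+00  1.000e-03  9.590e-01  1.238e+00] F [ 4.53877208  0.67641228 -4.5493887 ] T [ 0.14512866 -0.79136279  0.23562847] w 0.8492857443618995 yaw y -84.79383023951588 tilt 0.18864649893227253
t 6.9 tcp [ 0.51292706 -0.10034141  0.06645867] q [-2.410e-01  1.110e-01  2.067e+00  1.000e-03  9.600e-01  1.242e+00] F [ 4.36063348  0.78608489 -3.18829793] T [ 0.10675021 -0.68625127  0.1732574 ] w 0.8512961636348009 yaw y -84.97755495732095 tilt 0.1797915286353128
t 6.95 tcp [ 0.51264771 -0.10042075  0.06652107] q [-0.241  0.111  2.067  0.     0.961  1.235] F [ 3.85772153 -0.1877094  -1.83930979] T [ 0.08437983 -0.6239859   0.149753  ] w 0.8448627345636834 yaw y -84.60893939881142 tilt 0.14090972952142353
```

View pics/wrist4.png

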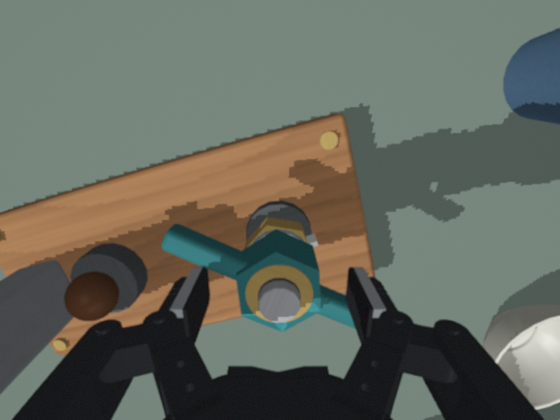

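move_arm --pt "0 0 0 5 85" --pt "0 0 0 10 85" --pt "0 0 1 15 85" --pt "0 0 1 20 85" --pt "0 0 1 25 85" --pt "0 0 2 30 85" --pt "0 0 2 35 85" --pt "0 0 2 40 85"

```text
time: 7.8
tool_pos: [0.5128, -0.1009, 0.0651]
tcp_rot: [2.999, -0.936, 0.005]
wrist_force: [5.3, -1.7, -2.6]
width: 0.847
```

Run:
```python
from h import *
rep()
```

```text
t 7.8 tcp [ 0.51281484 -0.10091346  0.06505604] q [-0.242  0.113  2.068 -0.     0.957  1.934] F [ 5.26003465 -1.67381063 -2.57811021] T [-0.05034018 -0.74323273  0.18613715] w 0.846663508204934 yaw y -124.67100056736311 tilt 0.1781799814314826
```

move_arm --pt "0 0 0 4 85" --pt "0 0 0 8 85" --pt "0 0 0 12 85"

```text
time: 8.1
tool_pos: [0.5125, -0.101, 0.0647]
tcp_rot: [2.885, -1.243, 0.004]
wrist_force: [3.8, -1.2, -2.9]
width: 0.848
```

Run:
```python
from h import *
rep()
```

```text
t 8.1 tcp [ 0.51245255 -0.10099419  0.06474786] q [-2.420e-01  1.140e-01  2.069e+00 -1.000e-03  9.570e-01  2.143e+00] F [ 3.77024614 -1.21027263 -2.94990962] T [-0.20433545 -0.74498993  0.20119665] w 0.8476564014904091 yaw y -136.6191703617381 tilt 0.14517432621299636
```

move_arm --pt "0 0 0 4 85" --pt "0 0 0 8 85" --pt "0 0 1 12 85"

```text
time: 8.4
tool_pos: [0.5122, -0.101, 0.0639]
tcp_rot: [2.739, -1.538, 0.003]
wrist_force: [2.1, -1.3, 1.8]
width: 0.851
```

Run:
```python
from h import *
rep()
```

```text
t 8.4 tcp [ 0.51219053 -0.100997    0.06394631] q [-2.420e-01  1.140e-01  2.069e+00 -1.000e-03  9.560e-01  2.353e+00] F [ 2.14699425 -1.28589832  1.80384733] T [-0.15633413 -0.34833832  0.2673582 ] w 0.8510307260292417 yaw y -148.62256767606513 tilt 0.1133464775159888
```

move_arm --pt "0 0 0 -8 85" --pt "0 0 0 -15 85" --pt "0 0 0 -15 85" --pt "0 0 -35 -15 85" --pt "0 0 -70 -15 85" --pt "0 0 -70 -25 85" --pt "0 0 -70 -33 85"

```text
time: 9.1
tool_pos: [0.5123, -0.1007, 0.1354]
tcp_rot: [3.06, -0.712, 0.004]
wrist_force: [-0.7, 0.3, -0.7]
width: 0.845
```

Run:
```python
from h import *
rep()
c=cam("scene");save(c,"scene5.png",(210,180,290,250),8)
for u,v in [(249,200),(265,198),(232,214)]: print(px(c,u,v))
c=cam("wrist"); save(c,"wrist5.png")
```

```text
t 9.1 tcp [ 0.51231542 -0.10074023  0.13540329] q [-0.242  0.033  2.01  -0.     1.096  1.786] F [-0.740679    0.34030361 -0.66477502] T [0.00851748 0.05213565 0.04485706] w 0.8449006584174286 yaw y -116.20043491891164 tilt 0.16409824541599133
[ 0.51891723 -0.09985519  0.11903252]
[ 0.37915891 -0.01901398  0.00202329]
[ 0.40300451 -0.1069508  -0.00159289]
```

View pics/scene5.png

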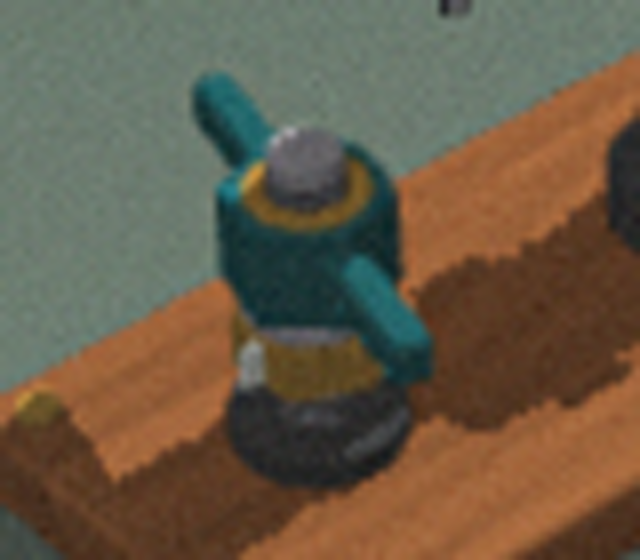

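View pics/wrist5.png

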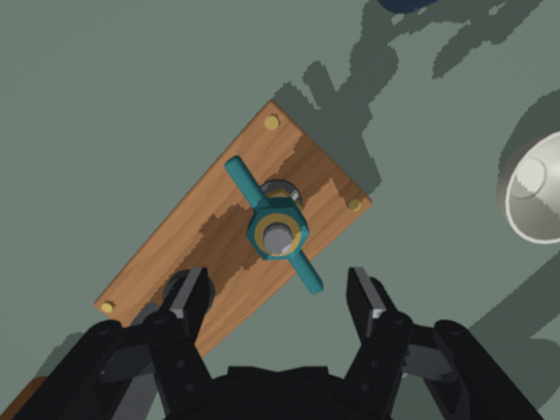

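move_arm --pt "0 0 0 -160 85" --pt "0 0 0 -160 85" --pt "0 0 0 -160 85" --pt "0 0 0 -160 85" --pt "0 0 0 -160 85" --pt "0 0 0 -160 85" --pt "0 0 0 -160 85" --pt "0 0 0 -160 85" --pt "0 0 0 -160 85" --pt "0 0 0 -160 85" --pt "0 0 0 -160 85" --pt "0 0 0 -160 85" --pt "0 0 0 -160 85" --pt "0 0 0 -160 85" --pt "0 0 0 -160 85" --pt "0 0 0 -160 85" --pt "0 0 0 -160 85" --pt "0 0 0 -160 85" --pt "0 0 0 -160 85" --pt "0 0 0 -160 85"

```text
time: 11.2
tool_pos: [0.5108, -0.1003, 0.1329]
tcp_rot: [-1.244, -2.883, 0.001]
wrist_force: [0.4, -0.3, -0.7]
width: 0.849
```

Run:
```python
from h import *
cam("top");cam("top");rep(); print(rel([.5125,-.1005,.064])[0])
c=cam("wrist"); save(c,"wrist6.png")
```

```text
t 11.3 tcp [ 0.51098817 -0.10034121  0.13302884] q [-0.242  0.035  2.012 -0.     1.095 -0.997] F [ 0.94394042 -0.1966883   0.41375652] T [ 0.03638097  0.03473638 -0.03122028] w 0.8505497419907144 yaw y 43.29032413793469 tilt 0.05530282235581319
[-1.20476106  1.03255573 69.02734178]
```

View pics/wrist6.png

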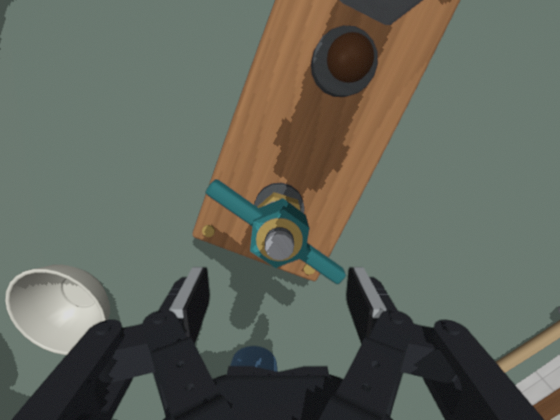

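move_arm --pt "-1 1 0 -6 85" --pt "-1 1 30 -6 85" --pt "-1 1 50 -6 85" --pt "-1 1 62 -6 85" --pt "-1 1 69 -6 85" --pt "-1 1 69 -6 85" --pt "-1 1 69 -6 85"

```text
time: 12.05
tool_pos: [0.5135, -0.1006, 0.0651]
tcp_rot: [1.086, 2.947, 0.0]
wrist_force: [0.2, 0.8, 1.2]
width: 0.851
```

Run:
```python
from h import *
for i in range(4): rep(); cam("top")
```

```text
t 12.05 tcp [ 0.51347722 -0.10058453  0.06508717] q [-0.241  0.116  2.066 -0.     0.959 -1.106] F [0.23214998 0.82078604 1.21901462] T [-0.00405869 -0.02205768 -0.03072953] w 0.8513672877757673 yaw y 49.54426028311164 tilt 0.06264074509703117
t 12.1 tcp [ 0.51377014 -0.10065516  0.0654221 ] q [-0.241  0.115  2.065 -0.     0.959 -1.106] F [ 1.08521326 -0.32079871 -0.24918066] T [ 0.01617591 -0.03273849 -0.01028699] w 0.8515557861936 yaw y 49.55271892425561 tilt 0.10448710386470451
t 12.15 tcp [ 0.5138292  -0.10066784  0.0655232 ] q [-0.241  0.115  2.065 -0.     0.959 -1.106] F [-0.87382635  0.25004229 -0.00801524] T [-0.03243284  0.01711043 -0.03568277] w 0.8515789839963509 yaw y 49.55729996999206 tilt 0.1183530992846493
t 12.2 tcp [ 0.51380905 -0.10066473  0.06552862] q [-0.241  0.115  2.065 -0.     0.959 -1.106] F [ 0.05159319 -0.34129771  0.47816842] T [-0.023202    0.05976308  0.08049988] w 0.8505560303630617 yaw y 49.5598131112983 tilt 0.12304898766712004
```

move_arm --pt "0 0 0 5 85" --pt "0 0 0 10 85" --pt "0 0 0 14 85" --pt "0 0 0 18 85" --pt "0 0 0 21 85" --pt "0 0 0 24 85"

```text
time: 12.85
tool_pos: [0.5134, -0.1009, 0.065]
tcp_rot: [1.676, 2.655, -0.0]
wrist_force: [1.1, -1.3, -2.1]
width: 0.85
```

```bash
cat > t.py <<'E'
from h import *
T=[]
for i in range(6):
    s=bot.read_state(); T.append([*s["wrist_force"],s["torque"][2]]); cam("wrist")
rep(); T=np.array(T); print("Tz",T[:,3].round(3),T.mean(0).round(3))
E
python3 t.py
```

```text
t 13.15 tcp [ 0.51332316 -0.10080455  0.06482799] q [-2.410e-01  1.160e-01  2.066e+00 -1.000e-03  9.590e-01 -6.880e-01] F [ 1.02736673 -1.17584963 -1.11988214] T [-0.29626089 -0.17283657  0.10845181] w 0.8520576425247955 yaw y 25.628235436515688 tilt 0.07563193079909679
Tz [0.231 0.163 0.122 0.043 0.049 0.075] [ 1.011 -1.647 -1.216  0.114]
```

move_arm --pt "0 0 0 3 85" --pt "0 0 0 6 85" --pt "0 0 0 8 85"

```text
time: 13.45
tool_pos: [0.5133, -0.1008, 0.0646]
tcp_rot: [1.856, 2.533, -0.0]
wrist_force: [2.6, -2.6, -1.3]
width: 0.851
```

```bash
python3 t.py
```

```text
t 13.75 tcp [ 0.51317587 -0.10071137  0.06456051] q [-0.241  0.116  2.066 -0.     0.958 -0.549] F [ 1.38619089 -3.55915965 -1.62195104] T [-0.52243275 -0.38779908  0.13887918] w 0.8496926169552194 yaw y 17.62344977407298 tilt 0.053028003092572426
Tz [0.27  0.164 0.21  0.14  0.17  0.105] [ 1.687 -2.786 -1.267  0.176]
```

move_arm --pt "0 0 0 3 85" --pt "0 0 0 6 85" --pt "0 0 0 8 85"

```text
time: 14.05
tool_pos: [0.5132, -0.1008, 0.0644]
tcp_rot: [2.028, 2.398, -0.0]
wrist_force: [2.7, -4.2, -2.9]
width: 0.853
```

```bash
python3 t.py
```

```text
t 14.35 tcp [ 0.51310714 -0.10071671  0.06442017] q [-0.241  0.116  2.066 -0.     0.958 -0.409] F [ 3.71673659 -4.6782973  -2.95531537] T [-0.70925625 -0.50195061  0.2689632 ] w 0.8521093298669471 yaw y 9.627281326068161 tilt 0.04587845687334629
Tz [0.314 0.292 0.291 0.25  0.253 0.252] [ 2.551 -4.013 -2.689  0.275]
```

move_arm --pt "0 0 0 3 85" --pt "0 0 0 6 85" --pt "0 0 0 8 85"

```text
time: 14.65
tool_pos: [0.5131, -0.1008, 0.0643]
tcp_rot: [2.19, 2.251, -0.0]
wrist_force: [3.6, -4.4, -4.0]
width: 0.846
```

```bash
python3 t.py
```

```text
t 14.95 tcp [ 0.51306021 -0.10077476  0.06423821] q [-2.410e-01  1.160e-01  2.067e+00 -1.000e-03  9.580e-01 -2.700e-01] F [ 3.39980338 -4.52030651 -3.48628355] T [-0.73864414 -0.56932605  0.38058613] w 0.853002504968041 yaw y 1.651582732114716 tilt 0.052683620209093375
Tz [0.443 0.441 0.348 0.425 0.362 0.368] [ 3.215 -4.722 -4.332  0.398]
```

move_arm --pt "0 0 0 2 85" --pt "0 0 0 3.5 85" --pt "0 0 0 5 85"

```text
time: 15.25
tool_pos: [0.5131, -0.1008, 0.0641]
tcp_rot: [2.285, 2.154, -0.0]
wrist_force: [3.5, -5.8, -5.0]
width: 0.852
```

```bash
python3 t.py
```

```text
t 15.55 tcp [ 0.51307217 -0.10084624  0.06414099] q [-2.410e-01  1.160e-01  2.067e+00 -1.000e-03  9.580e-01 -1.830e-01] F [ 3.36053396 -4.20081867 -5.52183832] T [-0.81864264 -0.60208647  0.43687686] w 0.849787422506771 yaw y -3.329352895479622 tilt 0.06275286786248348
Tz [0.627 0.455 0.431 0.452 0.466 0.468] [ 3.956 -4.796 -5.061  0.483]
```

move_arm --pt "0 0 0 1 85" --pt "0 0 0 2 85" --pt "0 0 0 3 85" --pt "0 0 0 3.5 85" --pt "0 0 0 4 85"

```text
time: 16.05
tool_pos: [0.5131, -0.1009, 0.064]
tcp_rot: [2.358, 2.074, -0.0]
wrist_force: [4.0, -5.6, -6.1]
width: 0.852
```

```bash
python3 t.py
python3 - <<'E'
from h import *
c=cam("scene");save(c,"scene7.png",(210,180,290,250),8)
E
```

```text
t 16.35 tcp [ 0.51305449 -0.10087712  0.06402691] q [-2.410e-01  1.170e-01  2.067e+00 -1.000e-03  9.570e-01 -1.130e-01] F [ 4.38899772 -4.28725466 -5.55726149] T [-0.79424864 -0.7188999   0.61128112] w 0.8496908622640874 yaw y -7.311496554038519 tilt 0.06684082893248804
Tz [0.632 0.555 0.525 0.516 0.523 0.53 ] [ 3.99  -5.133 -6.074  0.547]
```

View pics/scene7.png

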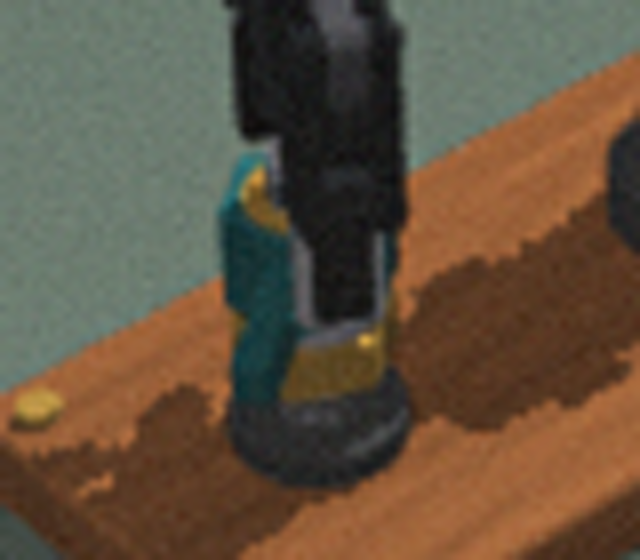

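move_arm --pt "0 0 0 -5 85" --pt "0 0 0 -11 85" --pt "0 0 0 -17 85" --pt "0 0 0 -17 85" --pt "0 0 -30 -17 85" --pt "0 0 -70 -17 85" --pt "0 0 -110 -17 85" --pt "0 0 -110 -17 85"

```text
time: 17.2
tool_pos: [0.517, -0.1009, 0.1813]
tcp_rot: [2.025, 2.389, 0.009]
wrist_force: [1.1, -0.8, 0.1]
width: 0.852
```

Run:
```python
from h import *
rep()
c=cam("scene");save(c,"scene8.png",(210,180,290,250),8)
c=cam("top");save(c,"top8.png",(120,100,460,290),2.3)
c=cam("wrist");save(c,"wrist8.png")
```

```text
t 17.2 tcp [ 0.51696719 -0.1008586   0.18133399] q [-2.410e-01 -5.000e-03  1.959e+00  1.000e-03  1.177e+00 -4.060e-01] F [ 1.10954505 -0.8325263   0.14243257] T [-0.00482193  0.01818392 -0.00194278] w 0.8522930768419664 yaw y 9.424386601250891 tilt 0.6297802549162873
```

View pics/scene8.png

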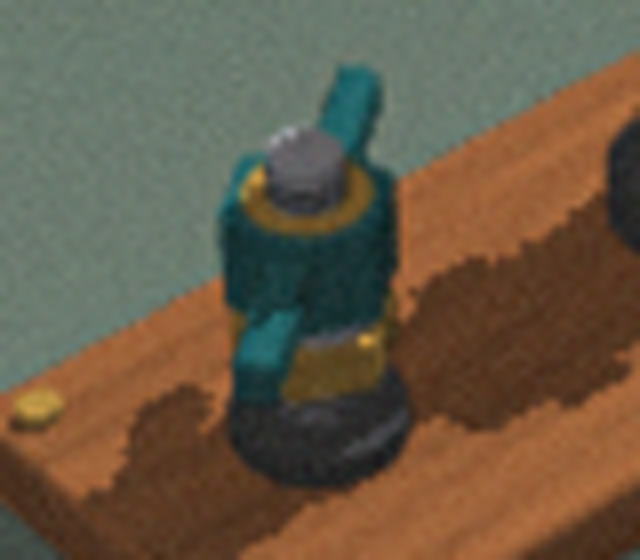

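View pics/wrist8.png

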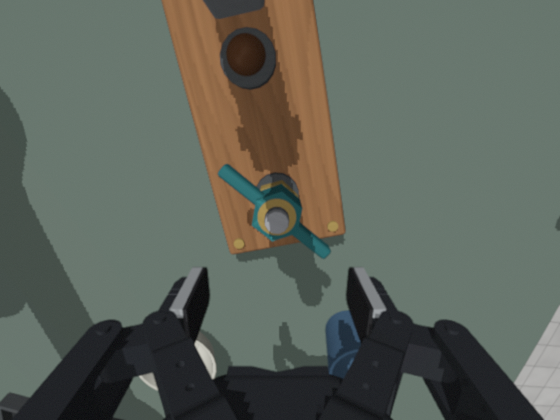

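Run:
```python
from h import *
a=cv2.imread("pics/scene0.png"); cs=[cam("scene")["pixels"][:,:,::-1].astype(float) for i in range(6)]
b=np.mean(cs,0).astype(np.uint8)
crop=lambda m:cv2.resize(m[205:245,230:270],None,fx=10,fy=10,interpolation=cv2.INTER_CUBIC)
cv2.imwrite("pics/cmp.png",np.hstack([crop(a),crop(b)]))
for n in ("scene","top"):
    a=cv2.imread(f"pics/{n}0.png"); b=cam(n)["pixels"][:,:,::-1]
    print(n,[cv2.absdiff(a,b)[y0:y1,x0:x1].mean().round(1) for x0,y0,x1,y1 in ([(95,205,155,250),(150,260,200,325),(380,120,418,178)] if n=="scene" else [(390,210,438,260),(370,135,405,170),(140,238,180,270)])])
rep()
```

```text
scene [np.float64(26.3), np.float64(5.7), np.float64(11.4)]
top [np.float64(25.7), np.float64(15.3), np.float64(29.2)]
t 17.75 tcp [ 0.5123555  -0.10027343  0.17353052] q [-2.410e-01  1.000e-03  1.967e+00  0.000e+00  1.175e+00 -4.080e-01] F [ 0.32260665 -0.05990624 -0.36177703] T [-0.04048843 -0.03039669 -0.0082101 ] w 0.8513597067677847 yaw y 9.562755101827019 tilt 0.09109947418641545
```

View pics/cmp.png

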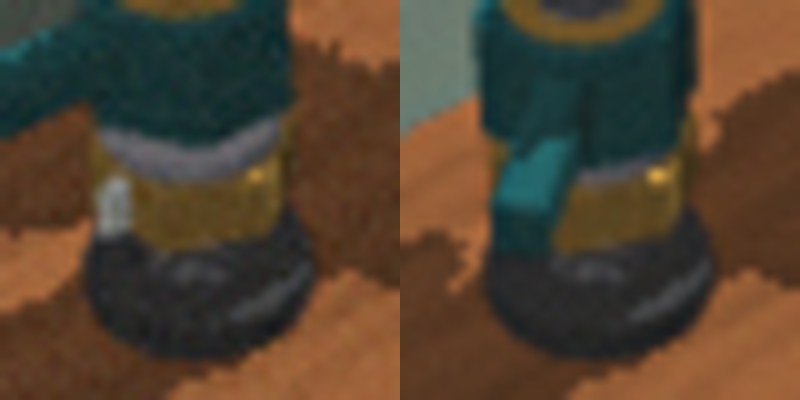

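View pics/top8.png

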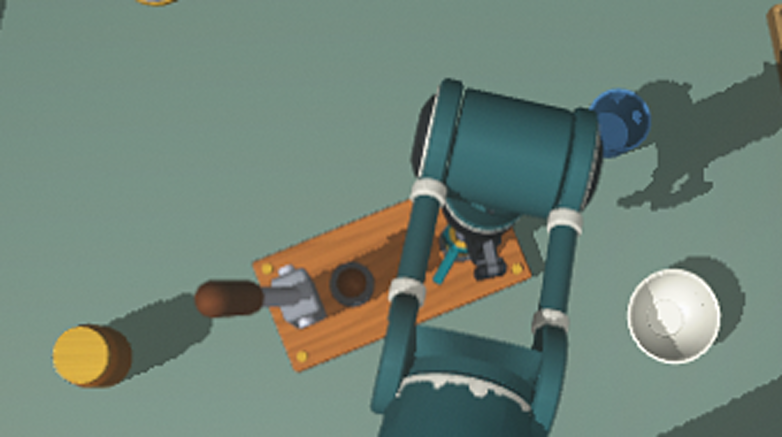

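Run:
```python
from h import *
print(bot.finish_job()); rep()
```

```text
the job is handed in; nothing more can be done
None
the job is handed in; nothing more can be done
```

I ran the teal lock nut down onto the washer and tightened it to about 0.54 N m. I then backed off, lifted clear and handed the job in at about 17.8 s. The hand-in gives no verdict.

I drove the nut by setting the open fingers either side of the hexagon and turning the tool clockwise, so each finger pushed one wing. It took two strokes, with one lift and re-entry between them.

**Torque:** While running down, the torque read 0.19–0.24 N m, which matches the stated drag of 0.22. On the washer it rose to a mean of 0.547 N m (held readings 0.52–0.56, with two near 0.61–0.63; noise about 0.04). That is inside the 0.5–0.65 N m window, though the scatter is wide compared with the margin.

**Last checks:**
- **Lock nut:** it showed no visible turning back after release.
- **Setting nut:** its right-hand corner and highlight are at the same pixels as at the start. The white mark itself could not be checked at the end because a wing hides it in the scene view. It had not moved when last visible, after the first stroke.
- **Jar, bowl and cup:** by eye in the last top view they look unmoved. My automatic before-and-after comparison of the images was inconclusive because the arm's shadow had changed.
- **Robot:** touching nothing, with its force readings near zero.

I could not measure the clamping force on the washer directly; it rests on the torque reading and the nut not turning back.

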